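# Line up bearing rings in a fence tray

## Robot

A 7-joint arm with a two-finger parallel gripper is mounted at the origin on a cart in front of the work surface, level with it; the furniture and walls round the work are solid. World frame = base frame: x ahead of the robot, y to its left, z up, the work surface at z = 0. Lengths are in m, angles in degrees, forces in N, time in s.
With the tool pointing down it reaches from about 0.425 to 1.025 m from the base axis. Payload 9.4 kg.
Tool frame: the origin (TCP) lies on the mounting face of the last link; the fingertips stand 173 mm ahead of it and the grasp point (between the pads) lies 155 mm ahead of it (arm.hold_point_z is the distance from the TCP to the grasp point, in m); z points along the fingers, x is the direction in which the jaws open and shut, and the axes are right-handed (so a half turn about z gives the same grasp; the last joint's range is limited). The gripper opens to 85 mm and grips with 20 to 120 N. Pads are 22 mm wide; open, the fingers measure 114 mm over their backs; the gripper's body (76 mm by 85 mm) begins 54 mm behind the grasp point. The pads swing forward as they close: fully open they stand 13 mm farther back than shut.
Start: joints at [68.371, 34.337, -0.143, 91.639, 0.103, 54.024, -4.572], TCP at [0.215, -0.692, 0.405] pointing down, gripper open.
Joint ranges: [-147.43, 147.43], [-19.82, 112.94], [-74.19, 73.91], [6.32, 146.72], [-59.91, 239.91], [6.04, 106.73], [-150.56, 150.56]. Speed limits (degrees/s): [127.2, 127.2, 172.46, 172.46, 180, 180, 180].

## Interface

Orientations are given as [roll, pitch, yaw] about the fixed x, y, z axes, in that order (R = Rz(yaw) Ry(pitch) Rx(roll)).
In Python, from rig import arm gives the robot as it stands. The module is installed in compiled form; this text tells all that it offers.
- The arm moves only by the tool jog_arm, never from a script. Its argument "plan" is a list of rows, each a list of 6 numbers: the shift along the tool's x, y, z in m, then the turn, a rotation vector about the tool's x, y, z in degrees. In form: [[dx, dy, dz, ax, ay, az], ...]. A call has 1 to 20 rows; each row is the pose to reach, as a shift and turn from the pose commanded when the call began, along the tool's axes at that moment; what a row does not reach only later rows make up. A row lasts 1/12 s, in which the tool goes at most 41.7 mm and 7.16 degrees, less where a joint would pass 70% of its speed; a pose out of reach is approached as far as the arm can. A call with a gripper value outside its range is refused whole. "fingers" is the finger opening in m, from 0 to 0.0854, set as the call begins (left out, the last holds). The fingers move at their own pace and stop on an object; "grip_force" is the grip in N (left out, the last holds). Time passes only in rows, so rows that repeat a pose let the fingers close. It gives the time, the measured TCP pose, the force and the opening at its end, in the units of the state.
- arm.sense(): the state, without advancing time (a new reading comes with each control period).
- arm.get_image(name): name is "side" or "top"; returns the picture (384x512x3 uint8, red, green, blue); there is no depth.
- arm.camera_params(name): a dict with "mtx" (3x3 intrinsics, pixels), "pose" (4x4, takes a point from camera to world coordinates). Camera axes: x right, y up, looking along -z (the intrinsics and any distortion apply to the point x, -y, -z); pixel columns grow to the right and rows downward; lengths in m; the calibration is good to about 2 mm. A picture is of the moment at which its call begins. camera_params takes no time and is no camera call.
- arm.hand_in(): hands the job in, once; it reports no verdict.
The state is a dict: "t": time; "joint_positions": joint angles; "qvel": joint speeds; "joint_torque": joint torques, N m; "eef_pos": TCP position; "ee_rot": TCP orientation; "wrist_force": force on the tool from outside, world axes, zero at the start; "moment": the same for the moment, N m; "grip_width": opening from 0.0 (shut) to 1.0 (fully open).
Only numpy, scipy, OpenCV 4.12 (cv2) and the standard library are available. Lean on these libraries where they do the work, as an engineer would, in place of code of your own. Each camera call takes 0.05 s, during which the arm holds its last target.

## Task

The three bearing rings in the fence tray must end in one closed row against its tall long fence, pushed up to the end stop, ready for hardness testing. Without touching the rings, raise the tray by its orange side handle until all three have slid against the fence, set it down flat and let go, then take it by the yellow end handle and tilt it so that the row closes up against the end stop. Leave the tray flat on the bench with the rings touching the fence and each other, and do not disturb the oil bottle, the black loupe or the green tape.

Things in the scene. Friction and masses are not known exactly. Their poses are not given: they have to be found in the camera images.
- tray: loose aluminium fence tray, 252 x 152 mm without its handles, 0.43 to 0.65 kg empty. Origin on the underside, below the centre of the inner floor; own x along its length to the end stop, y across it from fence to side handle, z up. Blue slick floor 240 x 140 mm (x -120..120, y -70..70), 5 mm above the underside. Low lips 16 mm high on two sides, outer faces at y = 74 and x = -124 mm
- fence_mid (a point): middle of the top edge of the fence's inner face: the fence is the tall wall (top 35 mm above the underside) along the tray's whole long side at y = -70 mm, 8 mm thick, so the underside's outer edge there, on which the tray can be tipped, lies at y = -78 mm. Rings start to slide at a floor tilt somewhere from 13 to 20 degrees (hidden friction); the underside grips the bench better
- stop_mid (a point): middle of the top edge of the end stop's inner face: the end stop is the tall wall (top 35 mm above the underside) along the short side at x = +120 mm, 8 mm thick, so the underside's outer edge there lies at x = +128 mm
- side_grip (a point): grip point in the orange fin that stands out at the middle of the long side opposite the fence: 14 mm thick along the tray's x, 42 mm out along the tray's +y (from y = 74 to 116 mm), 6 to 40 mm above the underside. The point is at x = 0, y = 97 mm, 25 mm above the underside; axes as the tray's
- end_grip (a point): grip point in the yellow fin that stands out at the middle of the short side opposite the end stop: 14 mm thick along the tray's y, 42 mm out along the tray's -x (from x = -124 to -166 mm), 6 to 40 mm above the underside. The point is at x = -147 mm, y = 0, 25 mm above the underside; axes as the tray's
- ring_a_center (a point): centre, half-way up, of bearing ring a: ground steel ring 62 mm outside, 12 mm high, 0.12 kg, lying flat and loose in the tray (three alike; at the start ring_a is nearest the end stop, then ring_b, then ring_c)
- ring_b_center (a point): centre, half-way up, of bearing ring b: ground steel ring 62 mm outside, 12 mm high, 0.12 kg, lying flat and loose in the tray (three alike; at the start ring_a is nearest the end stop, then ring_b, then ring_c)
- ring_c_center (a point): centre, half-way up, of bearing ring c: ground steel ring 62 mm outside, 12 mm high, 0.12 kg, lying flat and loose in the tray (three alike; at the start ring_a is nearest the end stop, then ring_b, then ring_c)
- slab_corner (a point): fixed landmark: the near left top corner of the 92 mm high black slab under the hardness tester. The slab's left edge runs from here away from the robot, 0.2 m to the left per m; its front edge runs to the right. On it, 0.55 m and more ahead of the robot, stands the grey tester, over 0.7 m tall: draw the arm back before swinging past it
- oil_bottle: bystander: loose cream oil bottle with a red spout, 42 mm across, 118 mm high; origin at the centre of its underside
- loupe: bystander: loose black eye loupe, 32 mm across, 26 mm high, standing on its face; origin at the centre of its underside
- tape_green: bystander: loose roll of green tape, 91 mm across, 20 mm high, lying flat; origin at the centre of its underside
- end_handle: the yellow end handle itself (see end_grip), fixed to the tray; origin on the lip's outer face at x = -124 mm, 20 mm above the underside, its own x pointing outwards (the tray's -x)
- ring_a: bearing ring a itself; origin at the centre of its underside
- ring_b: bearing ring b itself; origin at the centre of its underside
- ring_c: bearing ring c itself; origin at the centre of its underside

How it is judged:
By the outcome, as a careful person would: the job done as asked, in the order asked, and still so for the second after the job is handed in, with the robot touching nothing.
It also fails if it takes over 67 s, if anything falls off the work surface, if the arm or the gripper's body presses on something with over 40 N, if the wrist force passes 120 N, or if a joint passes its speed limit or range.

## Working session

There is one attempt and no reset: what is moved stays moved. The work goes in short steps, Python scripts to look and compute and a tool call to move; the robot and the scene stay as the last step left them, time stands still between calls to the robot, and variables do not carry over. Pictures are saved under pics/ and viewed, and the job is handed in when it is done.

Besides the shell and the picture viewer there is one more tool, called after ">>>" as name(argument=value, ...) on one line, values as JSON. jog_arm: Moves the arm, as the interface text tells. Its arguments: {"type":"object","properties":{"plan":{"type":"array"},"fingers":{"type":"number"},"grip_force":{"type":"number"}},"required":["plan"]}

```bash
mkdir -p pics; python3 - <<'E'
from rig import arm
import cv2
print(arm.sense())
for n in ("side","top"):
    im=arm.get_image(n); cv2.imwrite(f"pics/{n}0.png",im[:,:,::-1]); print(n,arm.camera_params(n))
E
```

```text
{'t': 0.0, 'joint_positions': array([68.36931116, 34.3856543 , -0.14665584, 91.68113665,  0.10168517,
       54.02423897, -4.57183008]), 'qvel': array([-0.06264154, -0.09780061, -0.00460829,  0.1295181 , -0.02300113,
       -0.00710576,  0.00025783]), 'joint_torque': array([ 1.59586361e-03, -7.76466680e+01,  1.56574834e+00, -2.58010054e+01,
        1.24696011e-02,  8.84121138e-03,  1.86336587e-05]), 'eef_pos': array([ 0.214783  , -0.69224039,  0.40380088]), 'ee_rot': array([ 1.79993382e+02,  9.06598305e-02, -7.27602527e+01]), 'wrist_force': array([-0.00575926, -0.69714281, -0.20597333]), 'moment': array([0.00816751, 0.02171723, 0.01576491]), 'grip_width': 0.9987861303798291}
side {'mtx': array([[378.8555709 ,   0.        , 260.77477281],
       [  0.        , 378.8555709 , 190.40773267],
       [  0.        ,   0.        ,   1.        ]]), 'pose': array([[ 0.78689094,  0.41741727, -0.45449475,  0.12406404],
       [-0.61673723,  0.50699361, -0.60215668, -0.48196757],
       [-0.02092467,  0.75413546,  0.65638545,  0.66933195],
       [ 0.        ,  0.        ,  0.        ,  1.        ]])}
top {'mtx': array([[360.07243674,   0.        , 256.16033995],
       [  0.        , 360.07243674, 188.08459923],
       [  0.        ,   0.        ,   1.        ]]), 'pose': array([[-0.01117806,  0.9968644 , -0.07833531,  0.47526263],
       [-0.99928043, -0.01397597, -0.03526037,  0.0536177 ],
       [-0.03624462,  0.0778848 ,  0.99630331,  0.97838643],
       [ 0.        ,  0.        ,  0.        ,  1.        ]])}
```

View pics/side0.png

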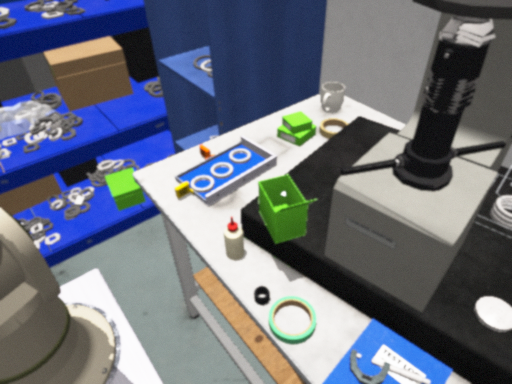

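View pics/top0.png

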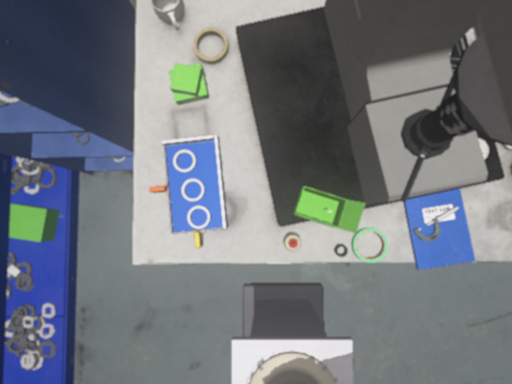

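```bash
python3 - <<'E'
import cv2
a=cv2.imread("pics/top0.png")[95:260,120:260]; cv2.imwrite("pics/tc.png",cv2.resize(a,None,fx=3.6,fy=3.6,interpolation=cv2.INTER_CUBIC)[:600])
a=cv2.imread("pics/side0.png")[125:215,160:290]; cv2.imwrite("pics/sc.png",cv2.resize(a,None,fx=6,fy=6,interpolation=cv2.INTER_CUBIC)[:600,:800])
E
```

```text
(no output)
```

View pics/tc.png

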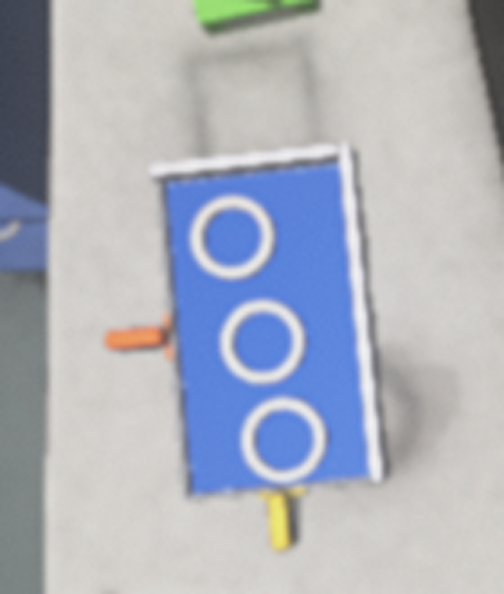

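View pics/sc.png

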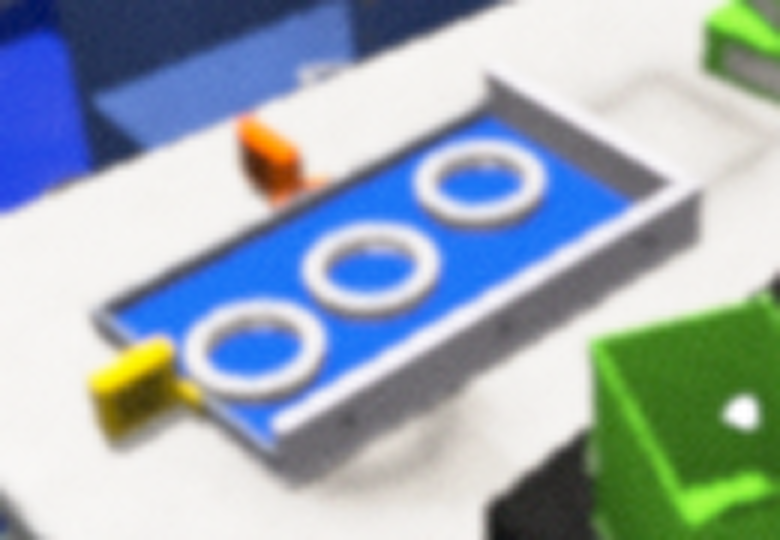

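```bash
cat > h.py <<'E'
import numpy as np, cv2
from scipy.optimize import least_squares
from rig import arm
P={n:arm.camera_params(n) for n in("side","top")}
def ray(n,u,v):
    K=P[n]["mtx"];T=P[n]["pose"]
    d=np.array([(u-K[0,2])/K[0,0],-(v-K[1,2])/K[1,1],-1]); return T[:3,3],T[:3,:3]@d
def onz(n,u,v,z):
    o,d=ray(n,u,v); return o+d*(z-o[2])/d[2]
def proj(n,p):
    K=P[n]["mtx"];T=P[n]["pose"]; c=(np.atleast_2d(p)-T[:3,3])@T[:3,:3]
    return np.c_[K[0,2]+K[0,0]*c[:,0]/-c[:,2],K[1,2]+K[1,1]*c[:,1]/c[:,2]]
def tri(a,b):
    (o1,d1),(o2,d2)=ray(*a),ray(*b)
    t=np.linalg.lstsq(np.c_[d1,-d2],o2-o1,rcond=None)[0]
    p,q=o1+d1*t[0],o2+d2*t[1]; return (p+q)/2,np.linalg.norm(p-q)
E
python3 - <<'E'
from h import *
t=lambda u,v:(120+(u-1.3)/3.6,95+(v-1.3)/3.6); s=lambda u,v:(160+(u-2.5)/6,125+(v-2.5)/6)
obs=[("top",t(352,146),(.128,-.078,.035)),("top",t(385,479),(-.124,-.078,.035)),("top",t(369,481),(-.124,-.070,.035)),("top",t(151,165),(.128,.074,.035)),("top",t(189,494),(-.124,.074,.016)),
("side",s(487,68),(.128,.074,.035)),("side",s(705,183),(.128,-.078,.035)),("side",s(288,440),(-.124,-.078,.035)),("side",s(293,489),(-.124,-.078,0)),("side",s(96,318),(-.124,.074,.016))]
def tw(q,p):
    c,s_=np.cos(q[2]),np.sin(q[2]); p=np.array(p); return np.array([q[0]+c*p[0]-s_*p[1],q[1]+s_*p[0]+c*p[1],p[2]])
for sel in("top","side",""):
  f=lambda q:np.concatenate([proj(n,tw(q,p))[0]-uv for n,uv,p in obs if sel in n or not sel])
  r=least_squares(f,[.45,.23,0]); print(sel,r.x[:2],np.degrees(r.x[2]),np.abs(r.fun).max()); 
q=r.x; print(r.fun.reshape(-1,2).round(1))
print("side_grip",tw(q,(0,.097,.025)),"end",tw(q,(-.147,0,.025)))
for n,c in(("top","o"),("side","o"),("top","y"),("side","y")):
    h=cv2.cvtColor(cv2.imread(f"pics/{n}0.png"),cv2.COLOR_BGR2HSV)
    m=cv2.inRange(h,(5,150,120),(16,255,255)) if c=="o" else cv2.inRange(h,(22,130,100),(33,255,255))
    k,l,st,ce=cv2.connectedComponentsWithStats(m)
    for i in range(1,k):
        if st[i,4]>25: print(n,c,st[i],ce[i].round(1),onz(n,*ce[i],.04).round(4))
print("fin-top proj", proj("top",[tw(q,(0,.097,.04)),tw(q,(-.147,0,.04))]))
print("slab",onz("top",278,225,.092))
E
```

```text
top [0.56222359 0.25471603] 5.025514730557878 1.5902772726253431
side [0.55827331 0.25458438] 6.3142782031059115 1.5225545828691338
 [0.5606179  0.25497781] 5.521560541767331 2.3933055388766604
[[-0.3 -1.1]
 [ 0.1  0.7]
 [ 1.5  0.5]
 [-0.5  0.1]
 [-0.9  2.4]
 [ 1.8 -1.2]
 [ 0.8  0. ]
 [-0.  -1. ]
 [ 0.7  0.9]
 [-0.8 -1.6]]
side_grip [0.55128453 0.35152773 0.025     ] end [0.41429997 0.24083342 0.025     ]
side o [200 145  10  13  47] [205.1 152. ] [0.54   0.3299 0.04  ]
top y [195 233   5  14  35] [197.2 239.3] [0.4174 0.2418 0.04  ]
side y [175 182  18  16 117] [182.7 188.4] [0.4102 0.2289 0.04  ]
fin-top proj [[156.04084836 188.63947829]
 [197.58425538 240.54352665]]
slab [0.45364793 0.03255493 0.092     ]
```

```bash
python3 - <<'E'
from h import *
print("lever",tri(("top",404,198),("side",340,190)))
print("crate L",tri(("top",304,187),("side",260,181)))
print("bottle",tri(("top",292,242),("side",232,224)))
E
```

```text
lever (array([ 0.50195137, -0.20153977,  0.27439027]), np.float64(0.01444242319048466))
crate L (array([ 0.51493796, -0.00997212,  0.16869167]), np.float64(0.05810665921862543))
bottle (array([ 4.11034703e-01, -4.40891235e-05,  9.26681318e-02]), np.float64(0.002710681311781541))
```

```bash
cat >> h.py <<'E'
from scipy.spatial.transform import Rotation as R
def rows(start,wps):
    """start=(pos,Rot) commanded; wps=[(pos,Rot,nrows)] -> rows rounded; returns actual final commanded pose"""
    p0,r0=np.array(start[0]),start[1]; p,r=p0,r0; out=[]
    for P1,R1,n in wps:
        P1=np.array(P1); dv=(r.inv()*R1).as_rotvec()
        for k in range(1,n+1):
            q=p+(P1-p)*k/n; rr=r*R.from_rotvec(dv*k/n)
            out.append(np.r_[r0.inv().apply(q-p0).round(3),(r0.inv()*rr).as_rotvec(degrees=True).round(1)])
        p,r=P1,R1
    print("["+",".join("["+",".join(f"{v+0:g}" for v in o)+"]" for o in out)+"]",len(out))
    o=out[-1]; return p0+r0.apply(o[:3]), r0*R.from_rotvec(o[3:],degrees=True)
def dn(yaw): return R.from_euler("xyz",[180,0,yaw],degrees=True)
def show(s): print("end",s[0].round(4),s[1].as_euler("xyz",degrees=True).round(2))
E
python3 - <<'E'
from h import *
s=([.215,-.692,.405],dn(-72.76))
s=rows(s,[([.385,-.215,.50],dn(-29),13),([.425,-.09,.50],dn(-12),4),([.435,-.055,.5],dn(-8),1)]);show(s)
s=rows(s,[([.45,.05,.50],dn(2),3),([.551,.3515,.35],dn(5.5),10)]);show(s)
E
```

```text
[[-0.031,-0.023,-0.007,0,0,-3.4],[-0.062,-0.047,-0.015,0,0,-6.7],[-0.094,-0.07,-0.022,0,0,-10.1],[-0.125,-0.093,-0.029,0,0,-13.5],[-0.156,-0.117,-0.037,0,0,-16.8],[-0.187,-0.14,-0.044,0,0,-20.2],[-0.218,-0.164,-0.051,0,0,-23.6],[-0.249,-0.187,-0.058,0,0,-26.9],[-0.281,-0.21,-0.066,0,0,-30.3],[-0.312,-0.234,-0.073,0,0,-33.7],[-0.343,-0.257,-0.08,0,0,-37],[-0.374,-0.28,-0.088,0,0,-40.4],[-0.405,-0.304,-0.095,0,0,-43.8],[-0.432,-0.323,-0.095,0,0,-48],[-0.459,-0.341,-0.095,0,0,-52.3],[-0.486,-0.36,-0.095,0,0,-56.5],[-0.513,-0.379,-0.095,0,0,-60.8],[-0.543,-0.399,-0.095,0,0,-64.8]] 18
end [ 0.4351 -0.0551  0.5   ] [180.     0.    -7.96]
[[0,-0.035,0,0,0,-3.3],[0,-0.071,0,0,0,-6.6],[0,-0.106,0,0,0,-10],[0.006,-0.137,0.015,0,0,-10.3],[0.012,-0.169,0.03,0,0,-10.7],[0.018,-0.2,0.045,0,0,-11],[0.023,-0.231,0.06,0,0,-11.4],[0.029,-0.262,0.075,0,0,-11.7],[0.035,-0.294,0.09,0,0,-12.1],[0.041,-0.325,0.105,0,0,-12.4],[0.047,-0.356,0.12,0,0,-12.8],[0.053,-0.388,0.135,0,0,-13.1],[0.058,-0.419,0.15,0,0,-13.5]] 13
end [0.5506 0.3518 0.35  ] [180.     0.     5.54]
```

>>> jog_arm(plan=[[-0.031,-0.023,-0.007,0,0,-3.4],[-0.062,-0.047,-0.015,0,0,-6.7],[-0.094,-0.07,-0.022,0,0,-10.1],[-0.125,-0.093,-0.029,0,0,-13.5],[-0.156,-0.117,-0.037,0,0,-16.8],[-0.187,-0.14,-0.044,0,0,-20.2],[-0.218,-0.164,-0.051,0,0,-23.6],[-0.249,-0.187,-0.058,0,0,-26.9],[-0.281,-0.21,-0.066,0,0,-30.3],[-0.312,-0.234,-0.073,0,0,-33.7],[-0.343,-0.257,-0.08,0,0,-37],[-0.374,-0.28,-0.088,0,0,-40.4],[-0.405,-0.304,-0.095,0,0,-43.8],[-0.432,-0.323,-0.095,0,0,-48],[-0.459,-0.341,-0.095,0,0,-52.3],[-0.486,-0.36,-0.095,0,0,-56.5],[-0.513,-0.379,-0.095,0,0,-60.8],[-0.543,-0.399,-0.095,0,0,-64.8]])

```text
t: 1.6
eef_pos: [0.4349, -0.0544, 0.4997]
ee_rot: [180.0, 0.0, -7.8]
wrist_force: [2.0, -0.4, -0.9]
grip_width: 1.0
```

Tracks well. Continue to above the side handle.

>>> jog_arm(plan=[[0,-0.035,0,0,0,-3.3],[0,-0.071,0,0,0,-6.6],[0,-0.106,0,0,0,-10],[0.006,-0.137,0.015,0,0,-10.3],[0.012,-0.169,0.03,0,0,-10.7],[0.018,-0.2,0.045,0,0,-11],[0.023,-0.231,0.06,0,0,-11.4],[0.029,-0.262,0.075,0,0,-11.7],[0.035,-0.294,0.09,0,0,-12.1],[0.041,-0.325,0.105,0,0,-12.4],[0.047,-0.356,0.12,0,0,-12.8],[0.053,-0.388,0.135,0,0,-13.1],[0.058,-0.419,0.15,0,0,-13.5],[0.058,-0.419,0.15,0,0,-13.5],[0.058,-0.419,0.15,0,0,-13.5]])

```text
t: 2.85
eef_pos: [0.5499, 0.353, 0.3479]
ee_rot: [180.0, 0.2, 5.7]
wrist_force: [-1.0, -0.3, -0.3]
grip_width: 1.003
```

```bash
python3 - <<'E'
from h import *
print(arm.sense()['eef_pos'],arm.sense()['ee_rot'],arm.sense()['joint_positions'])
for n in("side","top"): cv2.imwrite(f"pics/{n}1.png",arm.get_image(n)[:,:,::-1])
a=cv2.imread("pics/top1.png")[95:260,100:300]; b=cv2.imread("pics/side1.png")[70:235,130:330]
cv2.imwrite("pics/c1.png",cv2.resize(np.hstack([a,b]),None,fx=2,fy=2,interpolation=cv2.INTER_CUBIC))
E
```

```text
[0.54994159 0.35296632 0.34785784] [1.79983628e+02 1.59440434e-01 5.68175723e+00] [-17.6106633   36.02988185 -31.1313233  103.03741046  24.11235025
  47.80997076 -54.73554632]
```

View pics/c1.png

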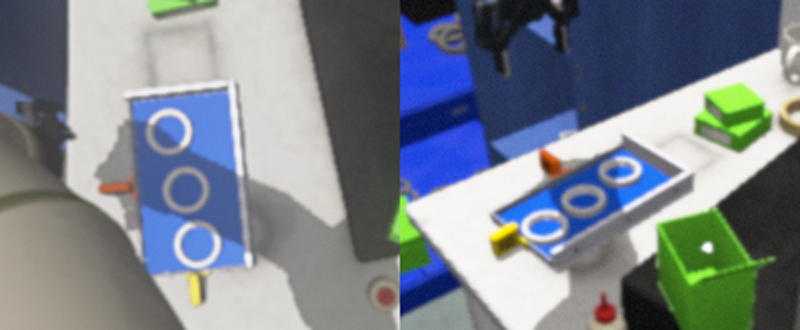

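>>> jog_arm(plan=[[0,0,0.035,0,0,0],[0,0,0.075,0,0,0],[0,0,0.115,0,0,0],[0,0,0.145,0,0,0],[0,0,0.16,0,0,0],[0,0,0.165,0,0,0],[0,0,0.165,0,0,0],[0,0,0.165,0,0,0]])

```text
t: 3.62
eef_pos: [0.551, 0.3509, 0.186]
ee_rot: [-180.0, -0.1, 5.5]
wrist_force: [-0.1, 0.2, -0.5]
grip_width: 0.997
```

```bash
python3 - <<'E'
from h import *
s=arm.sense();print(s['eef_pos'],s['wrist_force'])
n="side"; cv2.imwrite(f"pics/{n}2.png",arm.get_image(n)[:,:,::-1])
b=cv2.imread("pics/side2.png")[100:225,140:300]
cv2.imwrite("pics/c2.png",cv2.resize(b,None,fx=4,fy=4,interpolation=cv2.INTER_CUBIC))
E
```

```text
[0.55103872 0.35086246 0.18602187] [-0.09177518  0.24579101 -0.51808332]
```

View pics/c2.png

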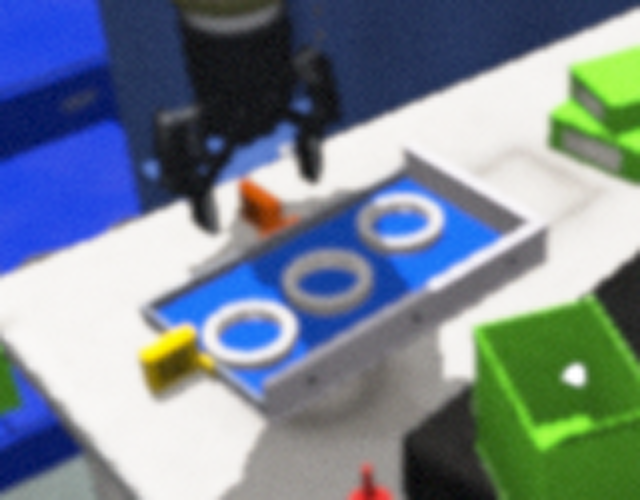

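>>> jog_arm(plan=[[0,0,0,0,0,0],[0,0,0,0,0,0],[0,0,0,0,0,0],[0,0,0,0,0,0],[0,0,0,0,0,0],[0,0,0,0,0,0],[0,0,0,0,0,0],[0,0,0,0,0,0]], fingers=0, grip_force=60)

```text
t: 4.33
eef_pos: [0.5506, 0.3514, 0.185]
ee_rot: [-180.0, -0.0, 5.5]
wrist_force: [-1.1, -0.3, 4.9]
grip_width: 0.155
```

```bash
python3 - <<'E'
from h import *
print(arm.sense())
# fit commanded pose, tilt about fence edge: tray pose
q=np.array([.5610,.2550]);yw=np.radians(5.5)
ax=np.array([np.cos(yw),np.sin(yw),0]); ey=np.array([-np.sin(yw),np.cos(yw),0])
E_=np.r_[q,0]-.078*ey
s=(np.array([.5506,.3518,.185]),dn(5.54))
def at(th): 
    r=R.from_rotvec(ax*np.radians(th)); return (E_+r.apply(s[0]-E_), r*s[1])
w=[(*at(t),1) for t in range(1,13)]
e=rows(s,w);show(e)
e=rows(s,[(*at(t),1) for t in np.arange(12.5,22.1,.5)])
E
```

```text
{'t': 4.3333, 'joint_positions': array([-22.86492461,  47.19790221, -23.01299437, 108.12862213,
        33.39486789,  31.41683398, -62.79245191]), 'qvel': array([ 0.06793536,  0.02672664, -0.04074166, -0.10488255, -0.11140534,
        0.02723725,  0.00814043]), 'joint_torque': array([ -0.36488034, -76.77480698,  -6.62027434, -13.28832507,
         0.11297563,  -0.19259288,   0.13167778]), 'eef_pos': array([0.55059973, 0.35143032, 0.18498285]), 'ee_rot': array([-1.79989101e+02, -2.41364891e-02,  5.52493921e+00]), 'wrist_force': array([-1.11079084, -0.34604465,  4.87407171]), 'moment': array([-0.11898672,  0.04869823, -0.11170278]), 'grip_width': 0.15501178394825818}
[[0,0.003,-0.003,1,0,0],[0,0.007,-0.006,2,0,0],[0,0.01,-0.009,3,0,0],[0,0.013,-0.012,4,0,0],[0,0.017,-0.015,5,0,0],[0,0.02,-0.017,6,0,0],[0,0.024,-0.02,7,0,0],[0,0.027,-0.023,8,0,0],[0,0.031,-0.025,9,0,0],[0,0.035,-0.028,10,0,0],[0,0.039,-0.03,11,0,0],[0,0.042,-0.032,12,0,0]] 12
end [0.5547 0.31   0.217 ] [-168.      0.      5.54]
[[0,0.044,-0.034,12.5,0,0],[0,0.046,-0.035,13,0,0],[0,0.048,-0.036,13.5,0,0],[0,0.05,-0.037,14,0,0],[0,0.052,-0.038,14.5,0,0],[0,0.054,-0.039,15,0,0],[0,0.056,-0.04,15.5,0,0],[0,0.058,-0.041,16,0,0],[0,0.06,-0.042,16.5,0,0],[0,0.062,-0.043,17,0,0],[0,0.064,-0.044,17.5,0,0],[0,0.066,-0.045,18,0,0],[0,0.068,-0.046,18.5,0,0],[0,0.07,-0.047,19,0,0],[0,0.072,-0.048,19.5,0,0],[0,0.074,-0.049,20,0,0],[0,0.076,-0.05,20.5,0,0],[0,0.078,-0.051,21,0,0],[0,0.08,-0.051,21.5,0,0],[0,0.082,-0.052,22,0,0]] 20
```

>>> jog_arm(plan=[[0,0.003,-0.003,1,0,0],[0,0.007,-0.006,2,0,0],[0,0.01,-0.009,3,0,0],[0,0.013,-0.012,4,0,0],[0,0.017,-0.015,5,0,0],[0,0.02,-0.017,6,0,0],[0,0.024,-0.02,7,0,0],[0,0.027,-0.023,8,0,0],[0,0.031,-0.025,9,0,0],[0,0.035,-0.028,10,0,0],[0,0.039,-0.03,11,0,0],[0,0.042,-0.032,12,0,0],[0,0.042,-0.032,12,0,0]])

```text
t: 5.42
eef_pos: [0.555, 0.3081, 0.2168]
ee_rot: [-168.0, 0.0, 5.4]
wrist_force: [0.4, 1.3, -3.7]
grip_width: 0.154
```

```bash
python3 - <<'E'
from h import *
S=arm.sense();print(S['eef_pos'],S['ee_rot'],S['wrist_force'],S['moment'],S['grip_width'])
q=np.array([.5610,.2550]);yw=np.radians(5.5)
ax=np.array([np.cos(yw),np.sin(yw),0]); ey=np.array([-np.sin(yw),np.cos(yw),0])
E_=np.r_[q,0]-.078*ey
s=(np.array([.5506,.3518,.185]),dn(5.54))
def at(th): 
    r=R.from_rotvec(ax*np.radians(th)); return (E_+r.apply(s[0]-E_), r*s[1])
e=rows(at(12),[(*at(t),1) for t in np.arange(12.5,22.1,.5)]);show(e)
n="side"; cv2.imwrite(f"pics/{n}3.png",arm.get_image(n)[:,:,::-1])
b=cv2.imread("pics/side3.png")[100:225,140:300]
cv2.imwrite("pics/c3.png",cv2.resize(b,None,fx=4,fy=4,interpolation=cv2.INTER_CUBIC))
E
```

```text
[0.55501338 0.30809809 0.21679584] [-1.67956270e+02  6.60095037e-03  5.44330755e+00] [ 0.40034331  1.30883773 -3.68535527] [-0.19738459 -0.04497235 -0.01556836] 0.1541544218042414
[[0,0.002,-0.002,0.5,0,0],[0,0.003,-0.003,1,0,0],[0,0.005,-0.005,1.5,0,0],[0,0.007,-0.006,2,0,0],[0,0.008,-0.007,2.5,0,0],[0,0.01,-0.009,3,0,0],[0,0.012,-0.01,3.5,0,0],[0,0.013,-0.012,4,0,0],[0,0.015,-0.013,4.5,0,0],[0,0.017,-0.015,5,0,0],[0,0.019,-0.016,5.5,0,0],[0,0.02,-0.017,6,0,0],[0,0.022,-0.019,6.5,0,0],[0,0.024,-0.02,7,0,0],[0,0.026,-0.021,7.5,0,0],[0,0.027,-0.023,8,0,0],[0,0.029,-0.024,8.5,0,0],[0,0.031,-0.025,9,0,0],[0,0.033,-0.026,9.5,0,0],[0,0.035,-0.028,10,0,0]] 20
end [0.5585 0.2698 0.2375] [-1.58e+02 -1.00e-02  5.54e+00]
```

View pics/c3.png

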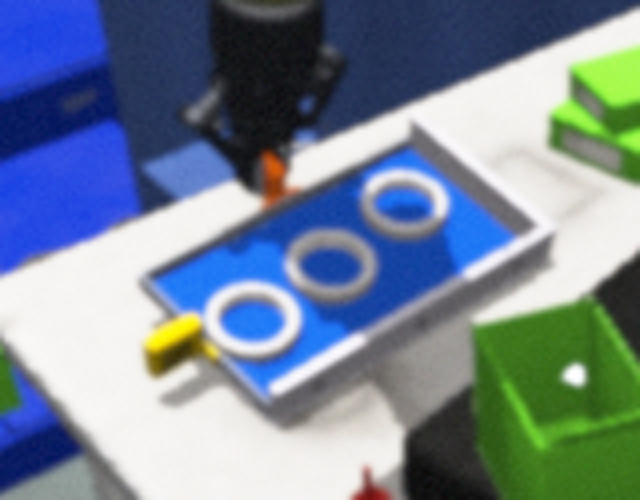

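Tray tips cleanly on its fence edge; rings not yet moved. Continue to 22°.

>>> jog_arm(plan=[[0,0.002,-0.002,0.5,0,0],[0,0.003,-0.003,1,0,0],[0,0.005,-0.005,1.5,0,0],[0,0.007,-0.006,2,0,0],[0,0.008,-0.007,2.5,0,0],[0,0.01,-0.009,3,0,0],[0,0.012,-0.01,3.5,0,0],[0,0.013,-0.012,4,0,0],[0,0.015,-0.013,4.5,0,0],[0,0.017,-0.015,5,0,0],[0,0.019,-0.016,5.5,0,0],[0,0.02,-0.017,6,0,0],[0,0.022,-0.019,6.5,0,0],[0,0.024,-0.02,7,0,0],[0,0.026,-0.021,7.5,0,0],[0,0.027,-0.023,8,0,0],[0,0.029,-0.024,8.5,0,0],[0,0.031,-0.025,9,0,0],[0,0.033,-0.026,9.5,0,0],[0,0.035,-0.028,10,0,0]])

```text
t: 7.13
eef_pos: [0.5583, 0.2698, 0.2369]
ee_rot: [-157.9, -0.0, 5.6]
wrist_force: [-0.3, 0.9, -5.8]
grip_width: 0.155
```

```bash
python3 - <<'E'
from h import *
S=arm.sense();print(S['eef_pos'],S['ee_rot'],S['wrist_force'],S['moment'],S['grip_width'])
n="side"; cv2.imwrite(f"pics/{n}4.png",arm.get_image(n)[:,:,::-1])
b=cv2.imread("pics/side4.png")[100:225,140:300]
cv2.imwrite("pics/c4.png",cv2.resize(b,None,fx=4,fy=4,interpolation=cv2.INTER_CUBIC))
E
```

```text
[0.55833874 0.26980879 0.23691862] [-1.57916778e+02 -9.11150403e-03  5.55603545e+00] [-0.34497565  0.9376934  -5.83961283] [-0.4778945   0.01587307  0.0313627 ] 0.15466523938957003
```

View pics/c4.png

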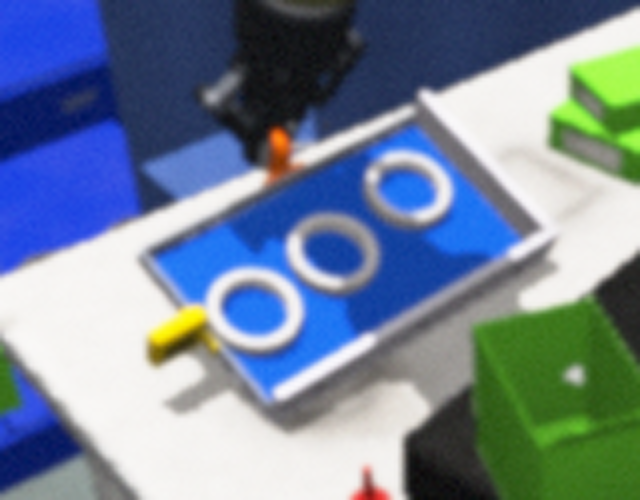

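```bash
python3 - <<'E'
from h import *
q=np.array([.5610,.2550]);yw=np.radians(5.5)
Rz=R.from_euler("z",5.5,degrees=True)
def tw(p,th):
    p=np.atleast_2d(p)+[0,.078,0]; p=R.from_euler("x",th,degrees=True).apply(p)-[0,.078,0]
    return Rz.apply(p)+np.r_[q,0]
pts=[(.128,.074,.035),(.128,-.078,.035),(-.124,-.078,.035),(-.124,-.078,0),(-.124,.074,.016),(-.166,0,.04)]
for k,ths in ((3,(0,8,12)),(4,(14,18,22))):
  print(k)
  for th in ths: print(th,((proj("side",tw(pts,th))-[140,100])*4).round().tolist())
a=cv2.imread("pics/side4.png")[130:215,165:290]
cv2.imwrite("pics/c4b.png",cv2.resize(a,None,fx=6,fy=6,interpolation=cv2.INTER_CUBIC))
E
```

```text
3
0 [[411.0, 139.0], [552.0, 220.0], [271.0, 387.0], [277.0, 428.0], [140.0, 304.0], [143.0, 355.0]]
8 [[415.0, 118.0], [557.0, 223.0], [276.0, 391.0], [277.0, 428.0], [137.0, 282.0], [146.0, 347.0]]
12 [[418.0, 109.0], [559.0, 225.0], [278.0, 394.0], [277.0, 428.0], [137.0, 272.0], [148.0, 344.0]]
4
14 [[420.0, 105.0], [560.0, 226.0], [279.0, 395.0], [277.0, 428.0], [137.0, 267.0], [149.0, 342.0]]
18 [[424.0, 96.0], [563.0, 229.0], [282.0, 398.0], [277.0, 428.0], [138.0, 258.0], [152.0, 340.0]]
22 [[428.0, 88.0], [565.0, 231.0], [284.0, 400.0], [277.0, 428.0], [140.0, 249.0], [155.0, 338.0]]
```

View pics/c4b.png

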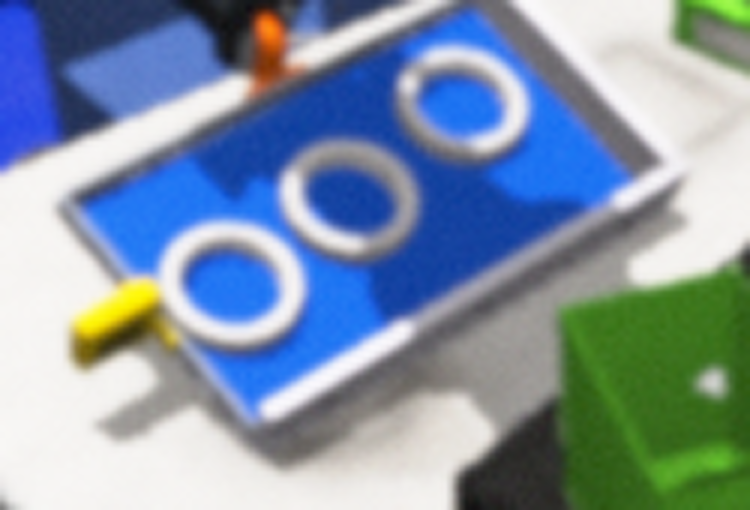

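```bash
cat >> h.py <<'E'
_q=np.array([.5610,.2550]);_yw=np.radians(5.5)
_ax=np.array([np.cos(_yw),np.sin(_yw),0]); _ey=np.array([-np.sin(_yw),np.cos(_yw),0])
E_=np.r_[_q,0]-.078*_ey
def at(th):
    r=R.from_rotvec(_ax*np.radians(th)); p=np.array([.5506,.3518,.185]); return (E_+r.apply(p-E_), r*dn(5.54))
E
python3 - <<'E'
from h import *
rows(at(22),[(*at(t),1) for t in np.arange(22.5,26.1,.5)])
E
```

```text
[[0,0.002,-0.002,0.5,0,0],[0,0.003,-0.003,1,0,0],[0,0.005,-0.005,1.5,0,0],[0,0.007,-0.006,2,0,0],[0,0.008,-0.007,2.5,0,0],[0,0.01,-0.009,3,0,0],[0,0.012,-0.01,3.5,0,0],[0,0.013,-0.012,4,0,0]] 8
```

>>> jog_arm(plan=[[0,0.002,-0.002,0.5,0,0],[0,0.003,-0.003,1,0,0],[0,0.005,-0.005,1.5,0,0],[0,0.007,-0.006,2,0,0],[0,0.008,-0.007,2.5,0,0],[0,0.01,-0.009,3,0,0],[0,0.012,-0.01,3.5,0,0],[0,0.013,-0.012,4,0,0],[0,0.013,-0.012,4,0,0],[0,0.013,-0.012,4,0,0],[0,0.013,-0.012,4,0,0],[0,0.013,-0.012,4,0,0]])

```text
t: 8.18
eef_pos: [0.5601, 0.2528, 0.2428]
ee_rot: [-154.1, 0.0, 5.5]
wrist_force: [0.9, -1.0, -7.2]
grip_width: 0.149
```

```bash
python3 - <<'E'
from h import *
S=arm.sense();print(S['eef_pos'],S['ee_rot'],S['wrist_force'],S['moment'],S['grip_width'])
for n in("side","top"): cv2.imwrite(f"pics/{n}5.png",arm.get_image(n)[:,:,::-1])
a=cv2.imread("pics/top5.png")[95:260,100:240]; b=cv2.imread("pics/side5.png")[90:255,140:300]
cv2.imwrite("pics/c5.png",cv2.resize(np.hstack([a,b]),None,fx=2.6,fy=2.6,interpolation=cv2.INTER_CUBIC))
E
```

```text
[0.56010178 0.25277831 0.24277091] [-1.54057814e+02  1.87198153e-02  5.52070428e+00] [ 0.91107628 -0.96399351 -7.17035846] [-0.89279241 -0.23386391 -0.01951899] 0.14872097077636925
```

View pics/c5.png

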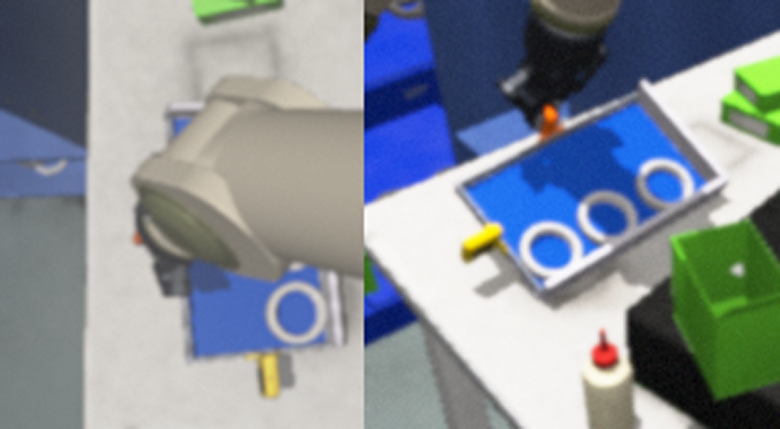

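```bash
python3 - <<'E'
from h import *
rows(at(26),[(*at(t),1) for t in [25,24,22.5,21,19.5,18,16.5,15,13.5,12,10.5,9,8,7,6,5,4.5,4]])
E
```

```text
[[0,-0.003,0.003,-1,0,0],[0,-0.006,0.006,-2,0,0],[0,-0.011,0.011,-3.5,0,0],[0,-0.015,0.016,-5,0,0],[0,-0.02,0.021,-6.5,0,0],[0,-0.024,0.026,-8,0,0],[0,-0.028,0.031,-9.5,0,0],[0,-0.032,0.037,-11,0,0],[0,-0.036,0.042,-12.5,0,0],[0,-0.04,0.048,-14,0,0],[0,-0.043,0.054,-15.5,0,0],[0,-0.046,0.059,-17,0,0],[0,-0.049,0.063,-18,0,0],[0,-0.051,0.067,-19,0,0],[0,-0.053,0.071,-20,0,0],[0,-0.055,0.075,-21,0,0],[0,-0.056,0.077,-21.5,0,0],[0,-0.057,0.079,-22,0,0]] 18
```

>>> jog_arm(plan=[[0,-0.003,0.003,-1,0,0],[0,-0.006,0.006,-2,0,0],[0,-0.011,0.011,-3.5,0,0],[0,-0.015,0.016,-5,0,0],[0,-0.02,0.021,-6.5,0,0],[0,-0.024,0.026,-8,0,0],[0,-0.028,0.031,-9.5,0,0],[0,-0.032,0.037,-11,0,0],[0,-0.036,0.042,-12.5,0,0],[0,-0.04,0.048,-14,0,0],[0,-0.043,0.054,-15.5,0,0],[0,-0.046,0.059,-17,0,0],[0,-0.049,0.063,-18,0,0],[0,-0.051,0.067,-19,0,0],[0,-0.053,0.071,-20,0,0],[0,-0.055,0.075,-21,0,0],[0,-0.056,0.077,-21.5,0,0],[0,-0.057,0.079,-22,0,0]])

```text
t: 9.78
eef_pos: [0.5515, 0.3396, 0.1971]
ee_rot: [-176.0, -0.0, 5.6]
wrist_force: [-1.5, 2.9, -5.7]
grip_width: 0.157
```

```bash
python3 - <<'E'
from h import *
S=arm.sense();print(S['eef_pos'],S['ee_rot'],S['wrist_force'],S['moment'],S['grip_width'])
for n in("side",): cv2.imwrite(f"pics/{n}6.png",arm.get_image(n)[:,:,::-1])
b=cv2.imread("pics/side6.png")[125:215,160:290]
cv2.imwrite("pics/c6.png",cv2.resize(b,None,fx=6,fy=6,interpolation=cv2.INTER_CUBIC))
rows(at(4),[(*at(t),1) for t in [3.5,3,2.5,2,1.5,1,.5,0]])
E
```

```text
[0.55152223 0.33963841 0.19708143] [-1.75965191e+02 -2.01247477e-02  5.56527388e+00] [-1.48960806  2.89832336 -5.68592857] [0.66387626 0.23795781 0.00338342] 0.15682574859049558
[[0,-0.002,0.002,-0.5,0,0],[0,-0.003,0.003,-1,0,0],[0,-0.005,0.005,-1.5,0,0],[0,-0.006,0.006,-2,0,0],[0,-0.008,0.008,-2.5,0,0],[0,-0.009,0.009,-3,0,0],[0,-0.011,0.011,-3.5,0,0],[0,-0.012,0.013,-4,0,0]] 8
```

View pics/c6.png

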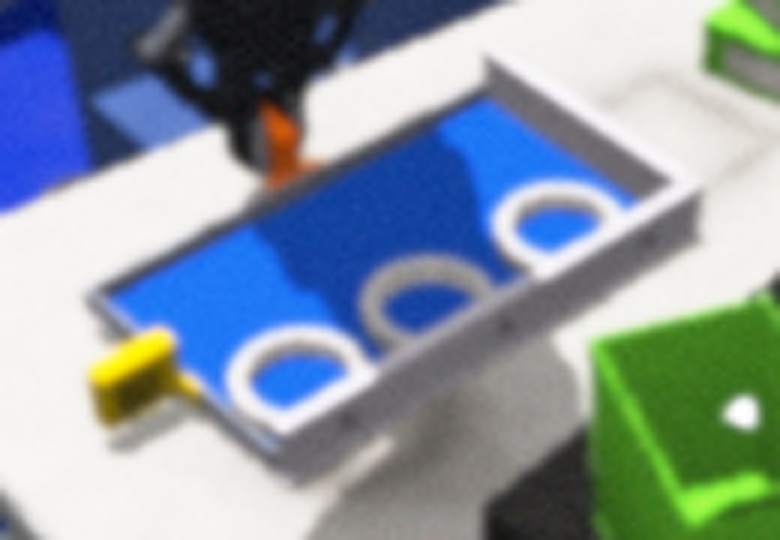

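>>> jog_arm(plan=[[0,-0.002,0.002,-0.5,0,0],[0,-0.003,0.003,-1,0,0],[0,-0.005,0.005,-1.5,0,0],[0,-0.006,0.006,-2,0,0],[0,-0.008,0.008,-2.5,0,0],[0,-0.009,0.009,-3,0,0],[0,-0.011,0.011,-3.5,0,0],[0,-0.012,0.013,-4,0,0],[0,-0.012,0.013,-4,0,0]])

```text
t: 10.58
eef_pos: [0.5505, 0.3517, 0.185]
ee_rot: [179.9, -0.0, 5.5]
wrist_force: [-0.6, 2.4, -0.7]
grip_width: 0.154
```

>>> jog_arm(plan=[[0,0,0,0,0,0],[0,0,0,0,0,0],[0,0,0,0,0,0],[0,0,0,0,0,0],[0,0,0,0,0,0],[0,0,0,0,0,0],[0,0,0,0,0,0],[0,0,-0.01,0,0,0],[0,0,-0.03,0,0,0],[0,0,-0.065,0,0,0],[0,0,-0.1,0,0,0],[0,0,-0.14,0,0,0],[0,-0.03,-0.165,0,0,0],[0,-0.06,-0.165,0,0,0],[0,-0.06,-0.165,0,0,0]], fingers=0.085)

```text
t: 11.83
eef_pos: [0.5427, 0.4171, 0.3538]
ee_rot: [-179.6, -0.2, 5.8]
wrist_force: [-0.6, 0.7, -0.0]
grip_width: 0.995
```

```bash
python3 - <<'E'
from h import *
S=arm.sense();print(S['t'],S['eef_pos'],S['ee_rot'],S['wrist_force'])
for n in("side","top"): cv2.imwrite(f"pics/{n}7.png",arm.get_image(n)[:,:,::-1])
a=cv2.imread("pics/top7.png")[95:260,120:260]; cv2.imwrite("pics/tc7.png",cv2.resize(a,None,fx=3.6,fy=3.6,interpolation=cv2.INTER_CUBIC)[:600])
a=cv2.imread("pics/side7.png")[125:215,160:290]; cv2.imwrite("pics/sc7.png",cv2.resize(a,None,fx=6,fy=6,interpolation=cv2.INTER_CUBIC)[:600,:800])
E
```

```text
11.8333 [0.54269331 0.41708344 0.3538439 ] [-179.55558665   -0.2091367     5.81448436] [-0.64911288  0.6503842  -0.0266326 ]
```

View pics/tc7.png

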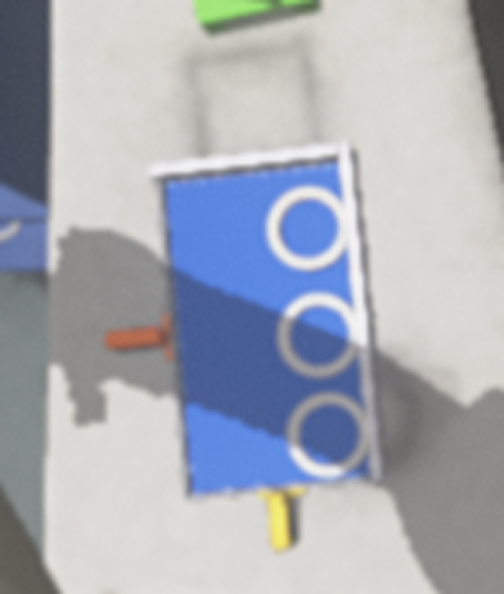

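View pics/sc7.png

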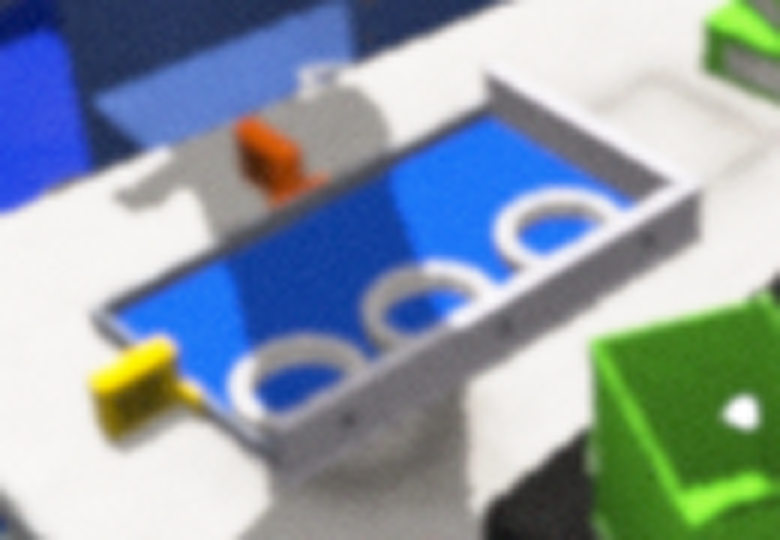

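```bash
python3 - <<'E'
from h import *
s=(np.array([.5448,.4115,.350]),dn(5.54))
g=(.4145,.241)
s=rows(s,[([*g,.35],dn(95.5),14)]);show(s)
print("down: shift", s[1].inv().apply(np.array([*g,.184])-s[0]).round(4))
E
```

```text
[[-0.01,0.011,0,0,0,-6.4],[-0.021,0.022,0,0,0,-12.9],[-0.031,0.034,0,0,0,-19.3],[-0.042,0.045,0,0,0,-25.7],[-0.052,0.056,0,0,0,-32.1],[-0.063,0.067,0,0,0,-38.6],[-0.073,0.079,0,0,0,-45],[-0.084,0.09,0,0,0,-51.4],[-0.094,0.101,0,0,0,-57.8],[-0.104,0.112,0,0,0,-64.3],[-0.115,0.123,0,0,0,-70.7],[-0.125,0.135,0,0,0,-77.1],[-0.136,0.146,0,0,0,-83.5],[-0.146,0.157,0,0,0,-90]] 14
end [0.4146 0.2411 0.35  ] [180.     0.    95.54]
down: shift [-1.00e-04 -2.00e-04  1.66e-01]
```

>>> jog_arm(plan=[[-0.01,0.011,0,0,0,-6.4],[-0.021,0.022,0,0,0,-12.9],[-0.031,0.034,0,0,0,-19.3],[-0.042,0.045,0,0,0,-25.7],[-0.052,0.056,0,0,0,-32.1],[-0.063,0.067,0,0,0,-38.6],[-0.073,0.079,0,0,0,-45],[-0.084,0.09,0,0,0,-51.4],[-0.094,0.101,0,0,0,-57.8],[-0.104,0.112,0,0,0,-64.3],[-0.115,0.123,0,0,0,-70.7],[-0.125,0.135,0,0,0,-77.1],[-0.136,0.146,0,0,0,-83.5],[-0.146,0.157,0,0,0,-90],[-0.146,0.157,0,0,0,-90],[-0.146,0.157,0,0,0,-90],[-0.146,0.157,0,0,0,-90]])

```text
t: 13.35
eef_pos: [0.4151, 0.2406, 0.3499]
ee_rot: [180.0, -0.0, 95.3]
wrist_force: [-0.5, 0.2, -0.1]
grip_width: 0.996
```

```bash
python3 - <<'E'
from h import *
S=arm.sense();print(S['t'],S['eef_pos'],S['ee_rot'],S['joint_positions'])
E
```

```text
13.35 [0.41514211 0.24062943 0.34988079] [ 1.79991387e+02 -4.37226679e-03  9.53009307e+01] [  3.83858786  32.75080826 -58.19808047 123.96980714  40.51679221
  45.05355933  14.42456192]
```

>>> jog_arm(plan=[[0,0,0.03,0,0,0],[0,0,0.065,0,0,0],[0,0,0.1,0,0,0],[0,0,0.125,0,0,0],[0,0,0.145,0,0,0],[0,0,0.158,0,0,0],[0,0,0.164,0,0,0],[0,0,0.166,0,0,0],[0,0,0.166,0,0,0]])

```text
t: 14.1
eef_pos: [0.4147, 0.2414, 0.1838]
ee_rot: [180.0, 0.0, 95.5]
wrist_force: [1.1, -0.2, 0.4]
grip_width: 0.994
```

```bash
python3 - <<'E'
from h import *
S=arm.sense();print(S['eef_pos'],S['ee_rot'],S['joint_positions'],S['wrist_force'])
n="side"; cv2.imwrite(f"pics/{n}8.png",arm.get_image(n)[:,:,::-1])
b=cv2.imread("pics/side8.png")[100:225,110:300]
cv2.imwrite("pics/c8.png",cv2.resize(b,None,fx=4,fy=4,interpolation=cv2.INTER_CUBIC))
E
```

```text
[0.41469424 0.24137701 0.18380673] [1.79996764e+02 3.47706277e-03 9.55108078e+01] [-10.57670754  45.54280222 -38.97338797 130.48610905  68.99806377
  28.74805175 -10.95474841] [ 1.08090158 -0.22657667  0.41495422]
```

View pics/c8.png

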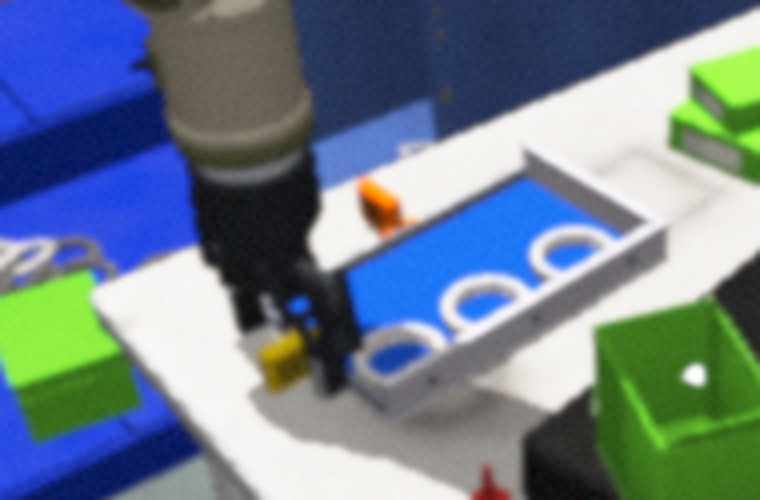

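>>> jog_arm(plan=[[0,0,0,0,0,0],[0,0,0,0,0,0],[0,0,0,0,0,0],[0,0,0,0,0,0],[0,0,0,0,0,0],[0,0,0,0,0,0],[0,0,0,0,0,0],[0,0,0,0,0,0]], fingers=0, grip_force=60)

```text
t: 14.82
eef_pos: [0.4145, 0.2411, 0.1843]
ee_rot: [180.0, -0.0, 95.6]
wrist_force: [0.2, 0.2, 6.0]
grip_width: 0.154
```

```bash
cat >> h.py <<'E'
_tx=_ax
F_=np.r_[_q,0]+.128*_tx
def bt(th):
    r=R.from_rotvec(_ey*np.radians(th)); p=np.array([.4146,.2411,.184]); return (F_+r.apply(p-F_), r*dn(95.54))
E
python3 - <<'E'
from h import *
S=arm.sense();print(S['eef_pos'],S['ee_rot'],S['wrist_force'],S['grip_width'])
rows(bt(0),[(*bt(t),1) for t in range(1,15)])
rows(bt(14),[(*bt(t),1) for t in np.arange(14.5,22.1,.5)])
rows(bt(22),[(*bt(t),1) for t in np.arange(22.5,26.1,.5)])
E
```

```text
[0.41448489 0.24112866 0.18432367] [ 1.79955099e+02 -4.13710499e-02  9.55937939e+01] [0.20227711 0.21580778 6.01282609] 0.15443903827246258
[[0,0.003,-0.005,1,0,0],[0,0.007,-0.009,2,0,0],[0,0.01,-0.014,3,0,0],[0,0.014,-0.019,4,0,0],[0,0.017,-0.023,5,0,0],[0,0.021,-0.028,6,0,0],[0,0.024,-0.032,7,0,0],[0,0.028,-0.036,8,0,0],[0,0.032,-0.041,9,0,0],[0,0.036,-0.045,10,0,0],[0,0.04,-0.049,11,0,0],[0,0.044,-0.053,12,0,0],[0,0.048,-0.057,13,0,0],[0,0.053,-0.061,14,0,0]] 14
[[0,0.002,-0.002,0.5,0,0],[0,0.003,-0.005,1,0,0],[0,0.005,-0.007,1.5,0,0],[0,0.007,-0.009,2,0,0],[0,0.008,-0.012,2.5,0,0],[0,0.01,-0.014,3,0,0],[0,0.012,-0.016,3.5,0,0],[0,0.014,-0.019,4,0,0],[0,0.015,-0.021,4.5,0,0],[0,0.017,-0.023,5,0,0],[0,0.019,-0.026,5.5,0,0],[0,0.021,-0.028,6,0,0],[0,0.023,-0.03,6.5,0,0],[0,0.024,-0.032,7,0,0],[0,0.026,-0.034,7.5,0,0],[0,0.028,-0.036,8,0,0]] 16
[[0,0.002,-0.002,0.5,0,0],[0,0.003,-0.005,1,0,0],[0,0.005,-0.007,1.5,0,0],[0,0.007,-0.009,2,0,0],[0,0.008,-0.012,2.5,0,0],[0,0.01,-0.014,3,0,0],[0,0.012,-0.016,3.5,0,0],[0,0.014,-0.019,4,0,0]] 8
```

>>> jog_arm(plan=[[0,0.003,-0.005,1,0,0],[0,0.007,-0.009,2,0,0],[0,0.01,-0.014,3,0,0],[0,0.014,-0.019,4,0,0],[0,0.017,-0.023,5,0,0],[0,0.021,-0.028,6,0,0],[0,0.024,-0.032,7,0,0],[0,0.028,-0.036,8,0,0],[0,0.032,-0.041,9,0,0],[0,0.036,-0.045,10,0,0],[0,0.04,-0.049,11,0,0],[0,0.044,-0.053,12,0,0],[0,0.048,-0.057,13,0,0],[0,0.053,-0.061,14,0,0]])

```text
t: 15.98
eef_pos: [0.4669, 0.2459, 0.2448]
ee_rot: [-165.9, -0.0, 95.6]
wrist_force: [-3.1, 1.6, -1.8]
grip_width: 0.153
```

>>> jog_arm(plan=[[0,0.002,-0.002,0.5,0,0],[0,0.003,-0.005,1,0,0],[0,0.005,-0.007,1.5,0,0],[0,0.007,-0.009,2,0,0],[0,0.008,-0.012,2.5,0,0],[0,0.01,-0.014,3,0,0],[0,0.012,-0.016,3.5,0,0],[0,0.014,-0.019,4,0,0],[0,0.015,-0.021,4.5,0,0],[0,0.017,-0.023,5,0,0],[0,0.019,-0.026,5.5,0,0],[0,0.021,-0.028,6,0,0],[0,0.023,-0.03,6.5,0,0],[0,0.024,-0.032,7,0,0],[0,0.026,-0.034,7.5,0,0],[0,0.028,-0.036,8,0,0],[0,0.028,-0.036,8,0,0]])

```text
t: 17.4
eef_pos: [0.5035, 0.2494, 0.2732]
ee_rot: [-158.0, -0.0, 95.5]
wrist_force: [-2.1, 1.1, -4.2]
grip_width: 0.152
```

```bash
python3 - <<'E'
from h import *
S=arm.sense();print(S['eef_pos'],S['ee_rot'],S['joint_positions'],S['wrist_force'],S['moment'],bt(22)[0])
n="side"; cv2.imwrite(f"pics/{n}9.png",arm.get_image(n)[:,:,::-1])
b=cv2.imread("pics/side9.png")[100:225,110:300]
cv2.imwrite("pics/c9.png",cv2.resize(b,None,fx=4,fy=4,interpolation=cv2.INTER_CUBIC))
E
```

```text
[0.50350099 0.24942388 0.27322551] [-1.57962242e+02 -1.31555936e-02  9.54990850e+01] [  5.76570884  50.23540246 -58.53975725 110.33466625  30.47734914
  61.35551622  27.93822892] [-2.07118191  1.13563882 -4.21168422] [ 0.42208054 -0.46919441  0.19546882] [0.50314676 0.24962608 0.27364047]
```

View pics/c9.png

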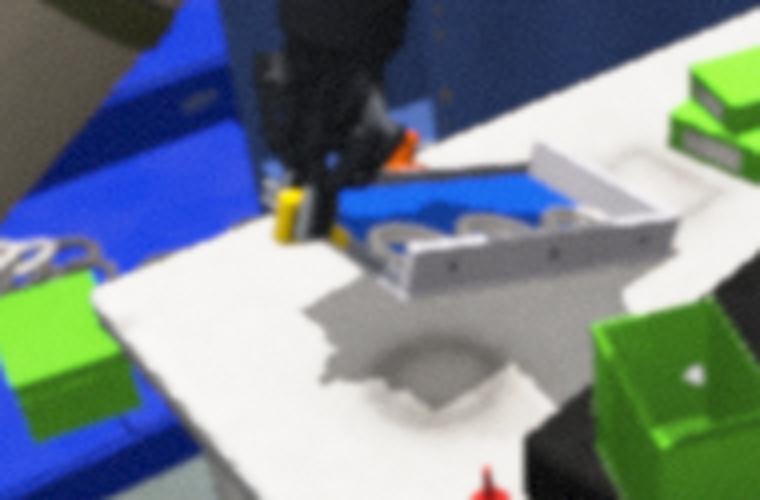

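>>> jog_arm(plan=[[0,0.002,-0.002,0.5,0,0],[0,0.003,-0.005,1,0,0],[0,0.005,-0.007,1.5,0,0],[0,0.007,-0.009,2,0,0],[0,0.008,-0.012,2.5,0,0],[0,0.01,-0.014,3,0,0],[0,0.012,-0.016,3.5,0,0],[0,0.014,-0.019,4,0,0],[0,0.014,-0.019,4,0,0],[0,0.014,-0.019,4,0,0],[0,0.014,-0.019,4,0,0],[0,0.014,-0.019,4,0,0]])

```text
t: 18.45
eef_pos: [0.5229, 0.2513, 0.2853]
ee_rot: [-154.0, 0.0, 95.5]
wrist_force: [-1.2, 2.0, -2.9]
grip_width: 0.151
```

```bash
python3 - <<'E'
from h import *
S=arm.sense();print(S['eef_pos'],S['ee_rot'],S['joint_positions'],S['wrist_force'],S['moment'],bt(26)[0])
for n in("side","top"): cv2.imwrite(f"pics/{n}10.png",arm.get_image(n)[:,:,::-1])
a=cv2.imread("pics/top10.png")[95:260,110:240]; b=cv2.imread("pics/side10.png")[80:245,130:300]
cv2.imwrite("pics/c10.png",cv2.resize(np.hstack([a,b]),None,fx=2.6,fy=2.6,interpolation=cv2.INTER_CUBIC))
E
```

```text
[0.52287843 0.25132873 0.28533748] [-1.54002422e+02  2.80698411e-03  9.55426832e+01] [  6.41516641  51.40461488 -59.47266997 106.3546585   27.18458934
  67.09759621  30.8025019 ] [-1.21292459  2.01479612 -2.87644486] [ 0.40620515 -0.50937367  0.1765849 ] [0.52259832 0.25149906 0.28595571]
```

View pics/c10.png

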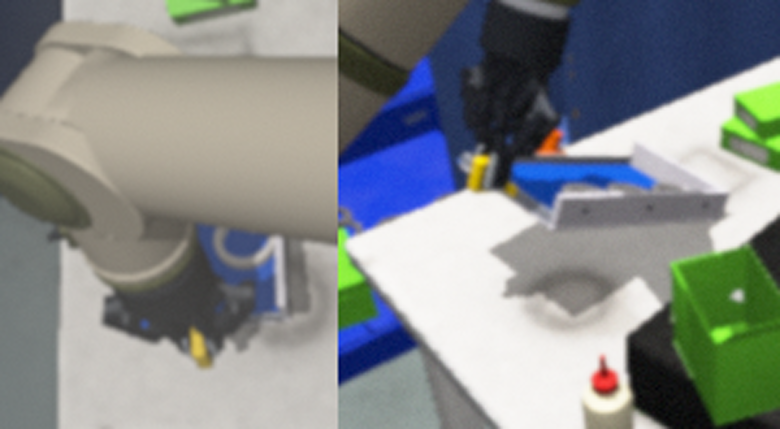

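```bash
python3 - <<'E'
import cv2
b=cv2.imread("pics/side10.png")[125:175,190:290]
cv2.imwrite("pics/c10b.png",cv2.resize(b,None,fx=8,fy=8,interpolation=cv2.INTER_CUBIC))
E
```

```text
(no output)
```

View pics/c10b.png

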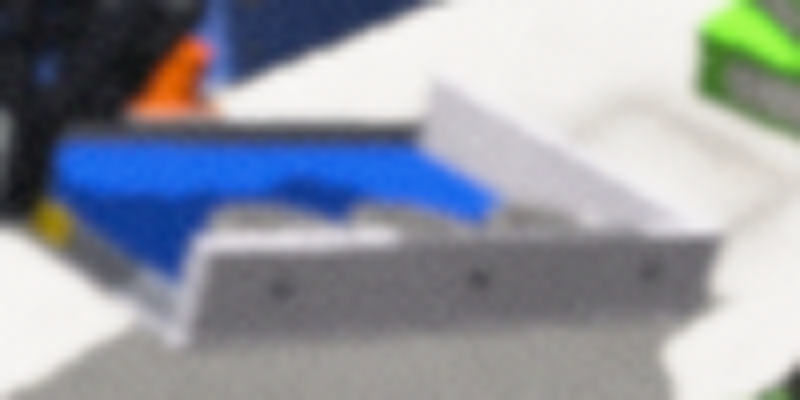

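```bash
python3 - <<'E'
from h import *
rows(bt(26),[(*bt(t),1) for t in np.arange(26.5,29.1,.5)])
Rz=R.from_euler("z",5.5,degrees=True)
def tw(p,th):
    p=np.atleast_2d(p)-[.128,0,0]; p=R.from_euler("y",th,degrees=True).apply(p)+[.128,0,0]
    return Rz.apply(p)+np.r_[_q,0]
from h import _q
pts=[(.128,.074,.035),(.128,-.078,.035),(-.124,-.078,.035),(-.124,-.078,0)]
for th in (20,23,26): print(th,((proj("side",tw(pts,th))-[190,125])*8).round().tolist())
for xs in ((.089,.027,-.035),(.07,0,-.06)):print(((proj("side",tw([(x,-.035,.017) for x in xs],24))-[190,125])*8).round().tolist())
E
```

```text
[[0,0.002,-0.002,0.5,0,0],[0,0.003,-0.005,1,0,0],[0,0.005,-0.007,1.5,0,0],[0,0.007,-0.009,2,0,0],[0,0.008,-0.012,2.5,0,0],[0,0.01,-0.014,3,0,0]] 6
20 [[445.0, 70.0], [727.0, 231.0], [182.0, 324.0], [162.0, 427.0]]
23 [[448.0, 70.0], [730.0, 231.0], [195.0, 284.0], [170.0, 388.0]]
26 [[451.0, 70.0], [734.0, 231.0], [210.0, 243.0], [180.0, 349.0]]
[[563.0, 233.0], [442.0, 241.0], [311.0, 250.0]]
[[527.0, 235.0], [386.0, 245.0], [254.0, 254.0]]
```

>>> jog_arm(plan=[[0,0.002,-0.002,0.5,0,0],[0,0.003,-0.005,1,0,0],[0,0.005,-0.007,1.5,0,0],[0,0.007,-0.009,2,0,0],[0,0.008,-0.012,2.5,0,0],[0,0.01,-0.014,3,0,0],[0,0.01,-0.014,3,0,0],[0,0.01,-0.014,3,0,0],[0,0.01,-0.014,3,0,0],[0,0.01,-0.014,3,0,0]])

```text
t: 19.38
eef_pos: [0.538, 0.2528, 0.2935]
ee_rot: [-151.0, -0.0, 95.5]
wrist_force: [-2.0, 1.8, -3.1]
grip_width: 0.152
```

```bash
python3 - <<'E'
from h import *
S=arm.sense();print(S['t'],S['eef_pos'],S['ee_rot'],S['joint_positions'],S['wrist_force'],S['moment'],bt(29)[0])
for n in("side","top"): cv2.imwrite(f"pics/{n}11.png",arm.get_image(n)[:,:,::-1])
b=cv2.imread("pics/side11.png")[125:175,190:290]
cv2.imwrite("pics/c11b.png",cv2.resize(b,None,fx=8,fy=8,interpolation=cv2.INTER_CUBIC))
E
```

```text
19.3833 [0.5380312  0.25279064 0.29354925] [-1.51018678e+02 -2.69198924e-03  9.55365797e+01] [  6.65058092  52.33563002 -59.89792901 103.29940591  24.97234195
  71.34534953  32.5751548 ] [-1.98809663  1.83774925 -3.07062949] [ 0.42647982 -0.66359254  0.09070971] [0.5377224  0.25295534 0.29428092]
```

View pics/c11b.png

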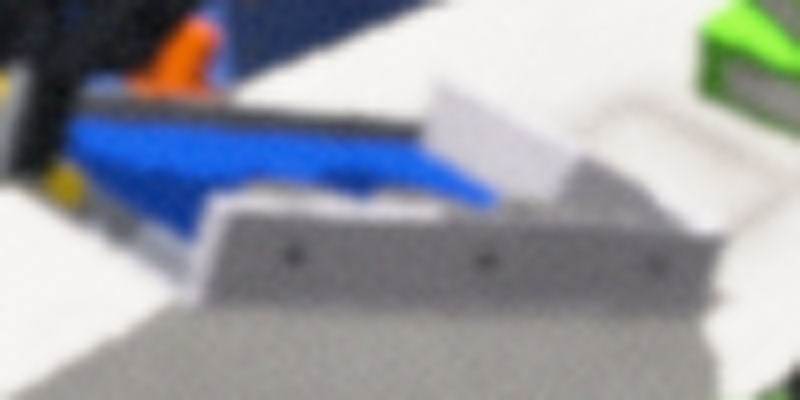

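```bash
python3 - <<'E'
from h import *
from h import _q
Rz=R.from_euler("z",5.5,degrees=True)
def tw(p,th):
    p=np.atleast_2d(p)-[.128,0,0]; p=R.from_euler("y",th,degrees=True).apply(p)+[.128,0,0]
    return Rz.apply(p)+np.r_[_q,0]
pts=[(.128,.074,.035),(.128,-.078,.035),(-.124,-.078,.035),(-.124,-.078,0)]
a=np.radians(np.arange(0,360,3))
for k,ths in((7,(0,)),(9,(20,22)),(10,(24,26)),(11,(27,29))):
 for th in ths:
  print(k,th,((proj("side",tw(pts,th))-[190,125])*8).round().tolist())
  for x in (.089,.027,-.035,-.06,-.085):
   c=(proj("side",tw(np.c_[x+.031*np.cos(a),-.039+.031*np.sin(a),0*a+.017],th))-[190,125])*8
   i=c[:,1].argmin(); print("  x",x,"top of ring",c[i].round(),"L/R",c[:,0].min().round(),c[:,0].max().round())
print([onz("top",120+u/3.6,95+v/3.6,.017).round(4) for u,v in((308,228),(319,335),(329,435))])
Ri=Rz.inv()
print([Ri.apply(onz("top",120+u/3.6,95+v/3.6,.017)-np.r_[_q,0]).round(4) for u,v in((308,228),(319,335),(329,435))])
E
```

```text
7 0 [[421.0, 77.0], [704.0, 241.0], [141.0, 575.0], [154.0, 655.0]]
  x 0.089 top of ring [553. 231.] L/R 465.0 636.0
  x 0.027 top of ring [427. 303.] L/R 333.0 510.0
  x -0.035 top of ring [294. 379.] L/R 194.0 377.0
  x -0.06 top of ring [238. 411.] L/R 135.0 320.0
  x -0.085 top of ring [180. 444.] L/R 75.0 263.0
9 20 [[445.0, 70.0], [727.0, 231.0], [182.0, 324.0], [162.0, 427.0]]
  x 0.089 top of ring [525. 208.] L/R 482.0 650.0
  x 0.027 top of ring [402. 227.] L/R 354.0 530.0
  x -0.035 top of ring [269. 247.] L/R 216.0 400.0
  x -0.06 top of ring [212. 255.] L/R 156.0 345.0
  x -0.085 top of ring [153. 264.] L/R 94.0 287.0
9 22 [[447.0, 70.0], [729.0, 231.0], [190.0, 297.0], [167.0, 401.0]]
  x 0.089 top of ring [519. 205.] L/R 484.0 651.0
  x 0.027 top of ring [398. 218.] L/R 358.0 533.0
  x -0.035 top of ring [270. 232.] L/R 221.0 405.0
  x -0.06 top of ring [213. 238.] L/R 162.0 350.0
  x -0.085 top of ring [154. 244.] L/R 100.0 293.0
10 24 [[449.0, 70.0], [731.0, 231.0], [200.0, 270.0], [173.0, 375.0]]
  x 0.089 top of ring [518. 202.] L/R 487.0 653.0
  x 0.027 top of rin
[... 656 characters left out ...]
] L/R 369.0 542.0
  x -0.035 top of ring [264. 193.] L/R 236.0 418.0
  x -0.06 top of ring [208. 193.] L/R 178.0 364.0
  x -0.085 top of ring [151. 192.] L/R 119.0 309.0
11 29 [[455.0, 70.0], [737.0, 231.0], [227.0, 202.0], [192.0, 309.0]]
  x 0.089 top of ring [512. 193.] L/R 494.0 657.0
  x 0.027 top of ring [395. 186.] L/R 374.0 545.0
  x -0.035 top of ring [267. 177.] L/R 243.0 423.0
  x -0.06 top of ring [212. 174.] L/R 186.0 371.0
  x -0.085 top of ring [155. 170.] L/R 127.0 316.0
[array([0.6337, 0.224 , 0.017 ]), array([0.5527, 0.2158, 0.017 ]), array([0.4781, 0.2083, 0.017 ])]
[array([ 0.0694, -0.0378,  0.017 ]), array([-0.012 , -0.0383,  0.017 ]), array([-0.087 , -0.0385,  0.017 ])]
```

```bash
python3 - <<'E'
from h import *
rows(bt(29),[(*bt(t),1) for t in [28.5,28,27,26,25,24,23,22,21,20,19,18,17,16,15,14,13,12,11,10]])
rows(bt(10),[(*bt(t),1) for t in [9,8,7,6,5.5,5,4.5,4,3.5,3,2.5,2,1.5,1,.75,.5,.25,0]])
E
```

```text
[[0,-0.002,0.002,-0.5,0,0],[0,-0.003,0.005,-1,0,0],[0,-0.006,0.01,-2,0,0],[0,-0.009,0.015,-3,0,0],[0,-0.012,0.02,-4,0,0],[0,-0.015,0.025,-5,0,0],[0,-0.018,0.03,-6,0,0],[0,-0.02,0.035,-7,0,0],[0,-0.023,0.04,-8,0,0],[0,-0.025,0.045,-9,0,0],[0,-0.028,0.051,-10,0,0],[0,-0.03,0.056,-11,0,0],[0,-0.032,0.061,-12,0,0],[0,-0.034,0.067,-13,0,0],[0,-0.036,0.072,-14,0,0],[0,-0.038,0.077,-15,0,0],[0,-0.04,0.083,-16,0,0],[0,-0.042,0.088,-17,0,0],[0,-0.043,0.094,-18,0,0],[0,-0.045,0.1,-19,0,0]] 20
[[0,-0.003,0.005,-1,0,0],[0,-0.006,0.01,-2,0,0],[0,-0.009,0.015,-3,0,0],[0,-0.012,0.02,-4,0,0],[0,-0.014,0.022,-4.5,0,0],[0,-0.015,0.025,-5,0,0],[0,-0.016,0.027,-5.5,0,0],[0,-0.018,0.03,-6,0,0],[0,-0.019,0.032,-6.5,0,0],[0,-0.02,0.035,-7,0,0],[0,-0.022,0.037,-7.5,0,0],[0,-0.023,0.04,-8,0,0],[0,-0.024,0.043,-8.5,0,0],[0,-0.025,0.045,-9,0,0],[0,-0.026,0.047,-9.2,0,0],[0,-0.027,0.048,-9.5,0,0],[0,-0.027,0.049,-9.7,0,0],[0,-0.028,0.051,-10,0,0]] 18
```

>>> jog_arm(plan=[[0,-0.002,0.002,-0.5,0,0],[0,-0.003,0.005,-1,0,0],[0,-0.006,0.01,-2,0,0],[0,-0.009,0.015,-3,0,0],[0,-0.012,0.02,-4,0,0],[0,-0.015,0.025,-5,0,0],[0,-0.018,0.03,-6,0,0],[0,-0.02,0.035,-7,0,0],[0,-0.023,0.04,-8,0,0],[0,-0.025,0.045,-9,0,0],[0,-0.028,0.051,-10,0,0],[0,-0.03,0.056,-11,0,0],[0,-0.032,0.061,-12,0,0],[0,-0.034,0.067,-13,0,0],[0,-0.036,0.072,-14,0,0],[0,-0.038,0.077,-15,0,0],[0,-0.04,0.083,-16,0,0],[0,-0.042,0.088,-17,0,0],[0,-0.043,0.094,-18,0,0],[0,-0.045,0.1,-19,0,0]])

```text
t: 21.15
eef_pos: [0.4507, 0.2443, 0.2278]
ee_rot: [-170.1, -0.0, 95.5]
wrist_force: [3.6, 0.5, -4.8]
grip_width: 0.151
```

>>> jog_arm(plan=[[0,-0.003,0.005,-1,0,0],[0,-0.006,0.01,-2,0,0],[0,-0.009,0.015,-3,0,0],[0,-0.012,0.02,-4,0,0],[0,-0.014,0.022,-4.5,0,0],[0,-0.015,0.025,-5,0,0],[0,-0.016,0.027,-5.5,0,0],[0,-0.018,0.03,-6,0,0],[0,-0.019,0.032,-6.5,0,0],[0,-0.02,0.035,-7,0,0],[0,-0.022,0.037,-7.5,0,0],[0,-0.023,0.04,-8,0,0],[0,-0.024,0.043,-8.5,0,0]])

```text
t: 22.23
eef_pos: [0.4194, 0.2413, 0.1896]
ee_rot: [-178.5, -0.0, 95.5]
wrist_force: [-1.4, 0.3, -2.1]
grip_width: 0.155
```

```bash
python3 - <<'E'
from h import *
S=arm.sense();print(S['t'],S['eef_pos'],S['ee_rot'],S['wrist_force'],S['moment'],bt(1.5)[0])
for n in("side",): cv2.imwrite(f"pics/{n}12.png",arm.get_image(n)[:,:,::-1])
b=cv2.imread("pics/side12.png")[125:215,160:290]
cv2.imwrite("pics/c12.png",cv2.resize(b,None,fx=6,fy=6,interpolation=cv2.INTER_CUBIC))
E
```

```text
22.2333 [0.41937379 0.24132227 0.18958467] [-1.78526572e+02 -1.20186270e-02  9.55365246e+01] [-1.36646055  0.30331539 -2.1186247 ] [ 0.34090274 -0.19327812  0.22713996] [0.41948821 0.24157068 0.19113713]
```

View pics/c12.png

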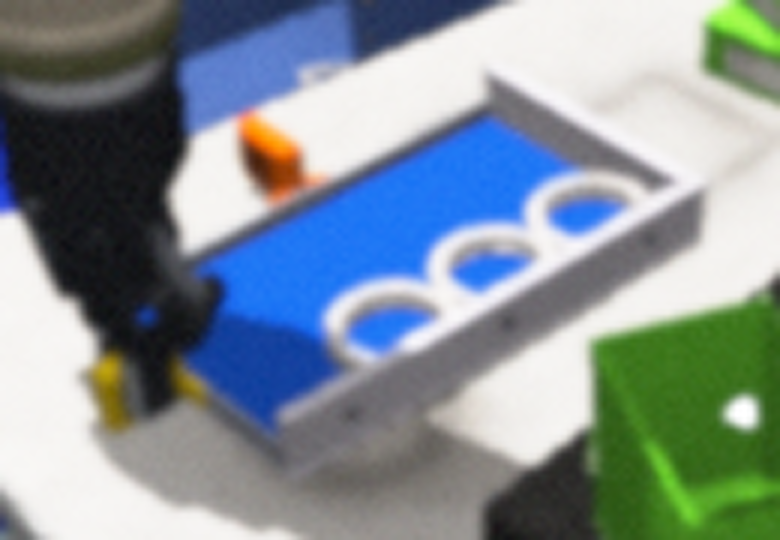

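>>> jog_arm(plan=[[0,-0.001,0.001,-0.3,0,0],[0,-0.002,0.003,-0.6,0,0],[0,-0.003,0.004,-0.9,0,0],[0,-0.003,0.006,-1.2,0,0],[0,-0.004,0.007,-1.5,0,0],[0,-0.004,0.007,-1.5,0,0],[0,-0.004,0.007,-1.5,0,0]])

```text
t: 22.87
eef_pos: [0.4147, 0.2409, 0.1843]
ee_rot: [179.9, 0.0, 95.6]
wrist_force: [-5.4, -3.1, 25.7]
grip_width: 0.151
```

```bash
python3 - <<'E'
from h import *
S=arm.sense();print(S['t'],S['eef_pos'],S['ee_rot'],S['wrist_force'],S['moment'])
E
```

```text
22.8667 [0.41466856 0.24090003 0.18425949] [1.79910629e+02 2.02301573e-02 9.55798203e+01] [-5.42751528 -3.10352805 25.69458521] [-0.58514812  1.14870674  0.16933529]
```

>>> jog_arm(plan=[[0,0,-0.001,0,0,0],[0,0,-0.001,0,0,0]])

```text
t: 23.03
eef_pos: [0.4149, 0.2408, 0.1843]
ee_rot: [-180.0, 0.0, 95.6]
wrist_force: [-5.2, -1.5, 11.6]
grip_width: 0.154
```

>>> jog_arm(plan=[[0,0,-0.001,0,0,0],[0,0,-0.001,0,0,0]])

```text
t: 23.2
eef_pos: [0.4152, 0.2408, 0.1847]
ee_rot: [-180.0, -0.0, 95.5]
wrist_force: [-4.3, 0.6, -3.8]
grip_width: 0.155
```

>>> jog_arm(plan=[[0,0,0,0,0,0],[0,0,0,0,0,0],[0,0,0,0,0,0],[0,0,0,0,0,0],[0,0,0,0,0,0],[0,0,0,0,0,0],[0,0,0,0,0,0],[0,0,-0.01,0,0,0],[0,0,-0.03,0,0,0],[0,0,-0.065,0,0,0],[0,0,-0.1,0,0,0],[0,0,-0.14,0,0,0],[0,0,-0.17,0,0,0],[0,0,-0.2,0,0,0],[0,0,-0.22,0,0,0],[0,0,-0.22,0,0,0]], fingers=0.085)

```text
t: 24.53
eef_pos: [0.4157, 0.2417, 0.4085]
ee_rot: [179.7, -0.1, 95.5]
wrist_force: [0.3, -0.3, 0.0]
grip_width: 0.999
```

```bash
python3 - <<'E'
from h import *
S=arm.sense();print(S['t'],S['eef_pos'],S['ee_rot'],S['wrist_force'])
for n in("side","top"): cv2.imwrite(f"pics/{n}13.png",arm.get_image(n)[:,:,::-1])
a=cv2.imread("pics/top13.png")[95:260,120:260]; cv2.imwrite("pics/tc13.png",cv2.resize(a,None,fx=3.6,fy=3.6,interpolation=cv2.INTER_CUBIC)[:600])
a=cv2.imread("pics/side13.png")[125:215,160:290]; cv2.imwrite("pics/sc13.png",cv2.resize(a,None,fx=6,fy=6,interpolation=cv2.INTER_CUBIC)[:600,:800])
E
```

```text
24.5333 [0.4156963  0.24172386 0.40851652] [ 1.79701039e+02 -1.04207298e-01  9.55040178e+01] [ 0.30693443 -0.33144262  0.01502658]
```

View pics/tc13.png

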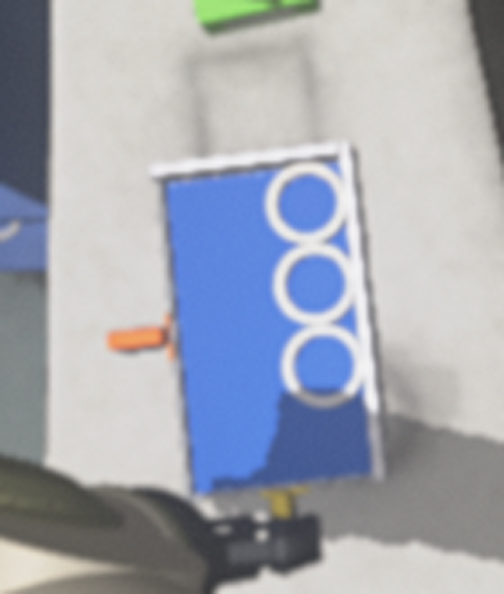

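View pics/sc13.png

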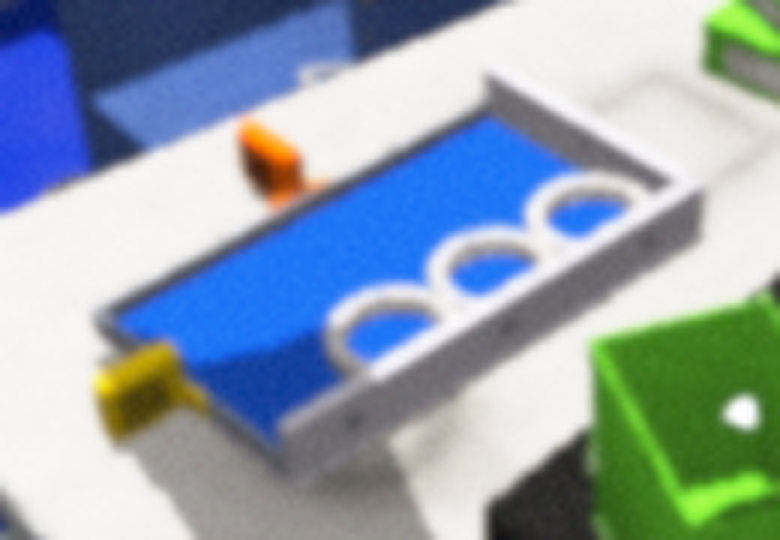

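View pics/side13.png

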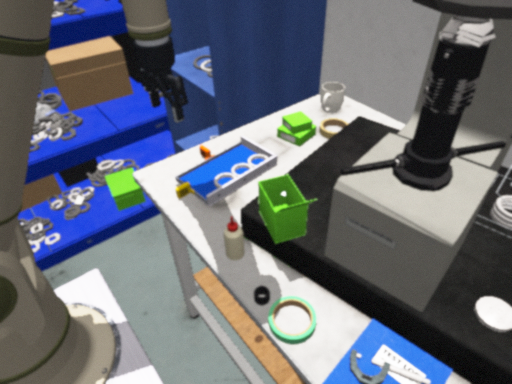

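```bash
python3 - <<'E'
from h import *
from h import _q
im=cv2.imread("pics/top13.png"); big=cv2.resize(im[95:260,120:260],None,fx=6,fy=6,interpolation=cv2.INTER_CUBIC)
h=cv2.cvtColor(big,cv2.COLOR_BGR2HSV)
m=cv2.inRange(h,(95,130,60),(125,255,255))
k,l,st,ce=cv2.connectedComponentsWithStats(m)
Rz=R.from_euler("z",5.5,degrees=True);L=[]
for i in range(1,k):
    if 1000<st[i,4]<4000:
        u,v=ce[i]; p=onz("top",120+(u-2.5)/6,95+(v-2.5)/6,.016)
        L.append(p);print(st[i],p.round(4),Rz.inv().apply(p-np.r_[_q,0]).round(4))
for a,b in zip(L,L[1:]): print(np.linalg.norm(a-b))
for n,hs in(("top",0),):
  for f in("top0","top13"):
    x=cv2.imread(f"pics/{f}.png"); hh=cv2.cvtColor(x,cv2.COLOR_BGR2HSV)
    g=cv2.inRange(hh[:,350:400],(60,60,80),(90,255,255)); r=cv2.inRange(hh[220:260,270:310],(0,120,80),(8,255,255)); b=cv2.inRange(x[235:265,330:350],(0,0,0),(60,60,60))
    print(f,[np.array(np.nonzero(z)).mean(1).round(1) for z in(g,r,b)])
E
```

```text
top0 [array([245. ,  17.7]), array([22.9, 22.7]), array([nan, nan])]
top13 [array([244.7,  17.8]), array([22.4, 22.7]), array([nan, nan])]<stdin>:17: RuntimeWarning: Mean of empty slice.
  ret = um.true_divide(
```

```bash
python3 - <<'E'
from h import *
from h import _q
im=cv2.imread("pics/top13.png"); big=cv2.resize(im[95:260,120:260],None,fx=6,fy=6,interpolation=cv2.INTER_CUBIC)
h=cv2.cvtColor(big,cv2.COLOR_BGR2HSV)
m=cv2.inRange(h,(95,110,60),(125,255,255))
k,l,st,ce=cv2.connectedComponentsWithStats(m)
Rz=R.from_euler("z",5.5,degrees=True);L=[]
for i in range(1,k):
    if st[i,4]>500:
        u,v=ce[i]; p=onz("top",120+(u-2.5)/6,95+(v-2.5)/6,.016)
        print(st[i],p.round(4),Rz.inv().apply(p-np.r_[_q,0]).round(4))
        if st[i,4]<12000:L.append(p)
for a,b in zip(L,L[1:]): print(np.linalg.norm(a-b))
cv2.imwrite("pics/z13.png",cv2.resize(im[135:215,185:235],None,fx=7.4,fy=7.4,interpolation=cv2.INTER_CUBIC))
E
```

```text
[   279    287    336    533 100421] [0.5454 0.273  0.016 ] [-0.0138  0.0194  0.016 ]
[ 468  295   88   89 6109] [0.6537 0.226  0.016 ] [ 0.0895 -0.0377  0.016 ]
[ 481  429   91   90 6355] [0.5924 0.2197 0.016 ] [ 0.0278 -0.0381  0.016 ]
[ 495  564   91   91 6602] [0.5311 0.2133 0.016 ] [-0.0338 -0.0386  0.016 ]
0.06163891830902155
0.061631275110959886
```

View pics/z13.png

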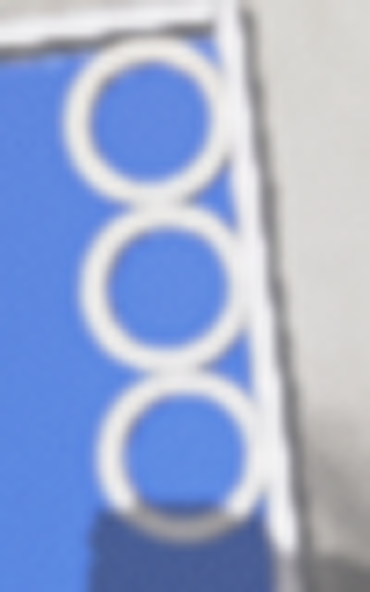

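```bash
python3 -c "
from rig import arm
print(arm.hand_in())"
```

```text
the job is handed in; nothing more can be done
None
```

The three rings are in one closed row against the fence and up to the end stop. The tray is flat on the bench and released. I handed in at about 24.6 s of the 67 s allowed; no verdict is reported.

**What I did:** I raised the tray by the orange handle to about 26°, until all three rings had slid to the fence. Then I set it flat and let go. I took the yellow handle, tilted the tray to about 29° until the row closed against the stop, set it flat again, let go and lifted clear.

**Last checks, from the top camera:**
- **Spacing:** neighbouring ring centres are 61.6 mm apart for both pairs, against 62 mm for touching rings.
- **End stop:** ring a is at tray x = 89.5 mm; touching the stop would be 89 mm.
- **Fence:** the ring centres are at tray y of about -38 mm; touching would be -39 mm. That 1 mm is within the roughly 2 mm calibration, and they read the same after the first tilt.
- **Bystanders:** the tape and the bottle's red spout had not moved by more than 0.5 pixel. My colour mask for the loupe found nothing, so I could only check it by eye in the side view, where it looks unmoved.

**Irregularities:**
- The rings had not moved at 22° on the wrist in either tilt, although the brief gave 13 to 20°. In the first tilt the tray looked about 20° in the camera when the wrist read 22°, so I tilted further.
- The last set-down briefly pressed the handle with about 26 N; I eased that off before releasing.

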